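# Fetch the replacement fuse for a power supply from the spares bin

## Task

The opened power supply on the bench needs its fuse: take the white ceramic fuse with brass blades out of the blue spares bin and lay it on the red fuse seat, upright and lengthwise between the two end cheeks, about in the middle. Lower it into place while still holding it rather than dropping it, then let go. Leave the brown old fuse undisturbed in the bin.

Things in the scene. Friction and masses are not known exactly. Their poses are not given: they have to be found in the camera images.
- fuse_center (a point): The fuse to fetch: a white ceramic block 46 long x 30 wide x 34 mm high with a flat brass end plate and a brass blade (18 wide, 4 thick, half-way up) at each end; 78 mm long overall, 110 g nominal (0.8 to 1.25 times that). Lies on the floor of the bin. The point is its centre, 17 mm above its underside; x runs along its length, y across its 30 mm width, z up.
- old_fuse_center (a point): The old fuse, the same shape and size but with a dark brown body; also in the bin, to be left there. The point is its centre, 17 mm above its underside; axes as for the white fuse.
- bin: Blue open bin, fixed, outside 230 (x) x 260 (y) x 50 mm high, walls and floor 5 mm. Origin: centre of its underside, on the bench. Holds both fuses (length within 15 degrees of the bin's x), a yellow box capacitor 26 mm high, a black standing capacitor 40 mm high, a green ring and two brass nuts up to 10 mm high, side by side, none on another. Bin and power supply may swap sides, left or right of the robot.
- fuse_seat (a point): Red seat in the opened power supply (fixed dark tray, 18 mm high; its other parts at most 51 mm above the bench). Flat top 110 mm long (x) between two cheeks 8 mm thick, 10 mm high; 64 mm wide (y), long sides open, 75 mm clear to each side above 40 mm. Point: middle of the flat top, 40 mm above the bench; x runs from cheek to cheek, z up. Either end of the fuse may face either way.
Mind the look-alikes: they are no part of the job. Of the things like the part that bears fuse_center, leave any that is green, pink or purple; of the rest the larger one is meant.

How it is judged:
By the outcome, as a careful person would: the job done as asked, in the order asked, and still so for the second after the job is handed in, with the robot touching nothing.
It also fails if it takes over 35 s, if anything falls off the work surface, if the arm or the gripper's body presses on something with over 40 N, if the wrist force passes 120 N, or if a joint passes its speed limit or range.

## Robot

A 6-joint arm with a two-finger parallel gripper is mounted at the origin on the work surface. World frame = base frame: x ahead of the robot, y to its left, z up, the work surface at z = 0. Lengths are in mm, angles in rad, forces in N, time in s.
With the tool pointing down it reaches from about 375 to 925 mm from the base axis. Payload 5.7 kg.
Tool frame: the origin (TCP) lies between the finger pads; the fingertips stand 8 mm ahead of it and the grasp point (between the pads) lies 11 mm behind it; z points along the fingers, y is the line along which they close (so a half turn about z gives the same grasp; the last joint's range is limited). The gripper opens to 88 mm and grips with 3 to 60 N. Pads are 20 mm wide; open, the fingers measure 115 mm over their backs; the gripper's body (75 mm by 178 mm) begins 61 mm behind the grasp point.
Start: joints at [-1.308, 0.359, 1.51, -0, 1.272, -0.115], TCP at [221.309, -557.661, 230.623] pointing down, gripper open.
Joint ranges: [-2.97, 2.97], [-1.01, 2.36], [0.21, 2.38], [-0.96, 4.11], [0.2, 2.71], [-2.98, 2.98]. Speed limits (rad/s): [2.39, 2.39, 3.14, 3.14, 3.14, 3.14].

## Interface

Orientations are given as a unit quaternion [w, x, y, z].
In Python, from cell import read_state, grab_frame, job_done, find_in, masks_of gives the robot as it stands.
- The arm moves only by the shell command python3 -m jog 'ROWS' [OPENING] [FORCE]. ROWS is JSON, a list of rows, each an object with "slide": the shift along the tool's x, y, z in m, a list of three; "yaw": the turn about the tool's z in degrees. In form: [{"slide": [tx, ty, tz], "yaw": yaw}, ...]. A call has 1 to 12 rows; each row shifts and turns the commanded pose from where the row before left it, along the tool's axes as they then stand; what a row does not reach is not made up. A row lasts 1/10 s, in which the tool goes at most 50 mm and 8.59 degrees, less where a joint would pass 70% of its speed; a pose out of reach is approached as far as the arm can. A call is refused whole if a number of a shift passes 0.05 or a number of a turn 8.59, either way. A call with a gripper value outside its range is refused whole. OPENING is the opening, from 0 (shut) to 1 (fully open), set as the call begins (- or left out, the last holds). The fingers move at their own pace and stop on an object; FORCE is the grip in N (left out, the last holds). Time passes only in rows, so rows that do not move let the fingers close. It gives the time, the measured TCP pose, the force, the opening and the grip force at its end, in the units of the state.
- read_state(): the state, without advancing time (a new reading comes with each control period).
- grab_frame(name): name is "scene" or "top" or "wrist"; returns a dict with "color" (384x512x3 uint8, red, green, blue), "fx", "fy", "cx", "cy" (pixels), "R" (3x3) and "t" (3): a world point X has camera coordinates R X + t. Camera axes: x right, y down, z forward; pixel columns grow to the right and rows downward; lengths in mm; the calibration is good to about 2 mm. A picture is of the moment at which its call begins. There is no depth.
- job_done(): hands the job in; it is judged then, once.
Trained networks look in a picture, given as the dict that the camera call returned (one of the last four; its "shot" number tells which), for a name from the list of things; names that differ only in an ending like _2 or _b are one class to them, and where a whole thing is asked for, a point or a joint stands for the part that bears it (a point fixed in the world has none). Each returns a list of dicts, best first, with "p" (0 to 1); they miss things now and then, are a little off and sometimes report something else, mostly with a low value. They report only what shows in the picture. A call takes as long as a camera call. They do not tell look-alikes from the thing itself.
- find_in(picture, thing): "rect" ([left, top, right, bottom] in pixels, round what is visible of it).
- masks_of(picture, thing): "mask" (384x512 bool, what is visible of it) and "rect" ([left, top, right, bottom] in pixels, round what is visible of it).
The state is a dict: "time": time; "qpos": joint angles; "joint_vel": joint speeds; "joint_torque": joint torques, N m; "eef_pos": TCP position; "tcp_rot": TCP orientation; "wrist_force": force on the tool from outside, world axes, zero at the start; "moment": the same for the moment, N m; "finger_gap": opening from 0.0 (shut) to 1.0 (fully open); "grip_force": force on a finger pad.
Only numpy, scipy, OpenCV 4.12 (cv2) and the standard library are available. Lean on these libraries where they do the work, as an engineer would, in place of code of your own. Each camera call takes 0.05 s, during which the arm holds its last target. There are 200 camera calls.

## Working session

There is one attempt and no reset: what is moved stays moved. The work goes in short steps, Python scripts to look and compute and a shell command to move; the robot and the scene stay as the last step left them, time stands still between calls to the robot, and variables do not carry over. Pictures are saved under pics/ and viewed, at most 10 in all, crops included, and the job is handed in when it is done.

```bash
ls; mkdir -p pics; python3 - <<'E'
from cell import *
import cv2,numpy as np
s=read_state();print(s['time'],s['eef_pos'],s['tcp_rot'],s['finger_gap'])
ims=[]
for n in ['top','scene']:
    f=grab_frame(n);ims.append(f['color'][:,:,::-1])
    print(n,f['fx'],f['cx'],f['cy'],np.round(f['R'],3).tolist(),f['t'])
    for th in ['fuse_center','old_fuse_center','bin','fuse_seat']:
        for d in find_in(f,th)[:4]: print(' ',th,round(d['p'],2),np.round(d['rect']))
cv2.imwrite('pics/a.png',ims[0]);cv2.imwrite('pics/b.png',ims[1])
E
```

```text
pics
0.0 [ 221.15614302 -557.03475131  229.80971173] [-9.08273826e-04  9.82212411e-01  1.87771011e-01 -5.55619149e-05] 0.9990523222756245
top 452.60646438333544 251.20553143235233 190.81723917184974 [[0.018, -1.0, 0.009], [-0.99, -0.019, -0.142], [0.142, -0.007, -0.99]] [-82.83102915 589.26760298 923.68953559]
  fuse_center 0.93 [272. 134. 305. 160.]
  fuse_center 0.76 [392. 227. 415. 239.]
  fuse_center 0.71 [339. 128. 365. 159.]
  fuse_center 0.7 [328. 201. 349. 241.]
  old_fuse_center 0.84 [317. 252. 344. 288.]
  bin 0.56 [244. 179. 379. 310.]
  fuse_seat 0.72 [ 52. 183. 175. 292.]
scene 452.7729429553345 259.8982815796494 196.72899532521436 [[-0.872, 0.489, 0.005], [0.384, 0.69, -0.613], [-0.303, -0.533, -0.79]] [ 543.93054004 -136.84187686 1405.74107692]
  fuse_center 0.83 [202. 195. 225. 213.]
  fuse_center 0.81 [232. 146. 256. 163.]
  fuse_center 0.59 [219. 119. 324. 212.]
  fuse_center 0.55 [179. 159. 199. 182.]
  old_fuse_center 0.64 [264. 140. 290. 156.]
  bin 0.6 [218. 121. 322. 208.]
  fuse_seat 0.69 [284. 219. 421. 344.]
```

View pics/a.png

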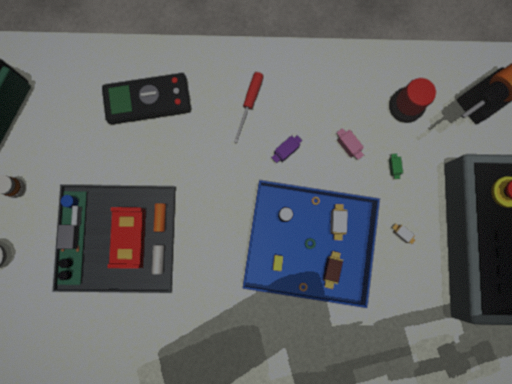

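View pics/b.png

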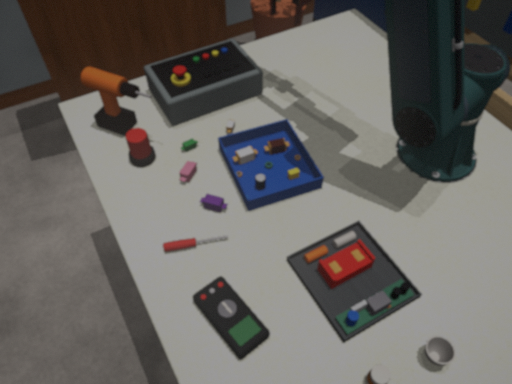

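Candidates for the white fuse in the top view:
- white in the bin (339,221)
- small white outside the bin (403,233)
- green (397,166), pink (351,143) and purple (287,148)
- brown old fuse (333,270)

I choose (339,221), which is at (245,154) in the scene view. Next I'll triangulate it and check it in a crop.

```bash
cat > h.py <<'E'
from cell import *
import cv2,numpy as np
def plane(f,uv,z):
    uv=np.atleast_2d(uv).astype(float)
    d=np.c_[(uv[:,0]-f['cx'])/f['fx'],(uv[:,1]-f['cy'])/f['fy'],np.ones(len(uv))]@f['R']
    c=-f['R'].T@f['t']
    return c+d*((z-c[2])/d[:,2])[:,None]
def tri(fs,uvs):
    A=[];b=[]
    for f,uv in zip(fs,uvs):
        c=-np.array(f['R']).T@f['t']; d=plane(f,uv,0)[0]-c; d/=np.linalg.norm(d)
        P=np.eye(3)-np.outer(d,d); A.append(P); b.append(P@c)
    return np.linalg.lstsq(np.vstack(A),np.hstack(b),rcond=None)[0]
def near(f,th,px):
    m=[d for d in masks_of(f,th) if d['mask'].any()]
    return min(m,key=lambda d:np.hypot(*(np.argwhere(d['mask']).mean(0)[::-1]-px)))['mask'] if m else None
def box(f,mask,z):
    v,u=np.nonzero(mask); p=plane(f,np.c_[u,v],z)[:,:2]
    (c,(w,h),a)=cv2.minAreaRect(p.astype(np.float32))
    if w<h: w,h,a=h,w,a+90
    return np.round(c,1),round(w,1),round(h,1),round((a+90)%180-90,1)
def gap():
    s=read_state();q=s['tcp_rot'];from scipy.spatial.transform import Rotation as R
    return s,R.from_quat([q[1],q[2],q[3],q[0]]).as_matrix()
E
python3 - <<'E'
from h import *
F={n:grab_frame(n) for n in ['top','scene']}
for th,pt,ps,z in [('fuse_center',(339,221),(245,154),22),('old_fuse_center',(333,270),(277,147),22),('fuse_seat',(126,238),(347,263),40)]:
    ms=[near(F['top'],th,pt),near(F['scene'],th,ps)]
    cs=[np.argwhere(m).mean(0)[::-1] for m in ms]
    print(th,cs,[m.sum() for m in ms],'tri',tri(list(F.values()),cs).round(1),'box',box(F['top'],ms[0],z+8 if z<40 else z),box(F['scene'],ms[1],z))
f=F['top'];b=f['color']
# red seat by colour
for n,f in F.items():
    c=f['color'].astype(int);m=(c[...,0]>110)&(c[...,1]<60)&(c[...,2]<60)
    k,l,st,ce=cv2.connectedComponentsWithStats(m.astype(np.uint8))
    for i in range(1,k):
        if st[i,4]>300: print(n,ce[i],st[i],box(f,l==i,45))
print(gap()[1].round(3))
cv2.imwrite('pics/c.png',cv2.resize(np.hstack([F['top']['color'][170:320,300:430],F['scene']['color'][90:240,190:320]])[:,:,::-1],None,fx=3,fy=3))
E
```

```text
fuse_center [array([339.41344196, 220.86150713]), array([244.23050847, 154.60338983])] [np.int64(491), np.int64(295)] tri [ 531.1 -263.6   20.8] box (array([ 529.9, -263.6]), 75.5, 34.5, -0.4) (array([ 531.6, -262.3]), 78.0, 56.6, -2.1)
old_fuse_center [array([332.51550388, 269.31589147]), array([276.17760618, 145.26640927])] [np.int64(516), np.int64(259)] tri [ 427.9 -247.7   23.6] box (array([ 429. , -246.4]), 77.2, 36.7, -10.1) (array([ 426.4, -249.6]), 71.0, 57.1, 5.0)
fuse_seat [array([114.75627689, 238.28924521]), array([352.18229463, 279.63461319])] [np.int64(12785), np.int64(8777)] tri [485.4 226.8  -4.4] box (array([487.3, 212.9]), 251.5, 228.6, -89.7) (array([500.3, 232.2]), 250.0, 232.3, -89.6)
top [421.13811189  91.27797203] [408  79  27  26 572] (array([ 819.3, -442.4]), 58.3, 57.6, -1.8)
top [125.33950617 237.16529492] [ 108  207   34   61 1458] (array([488. , 190.6]), 125.2, 64.8, 0.6)
scene [345.30407911 261.68108776] [320 243  52  38 809] (array([490.9, 195.2]), 115.2, 66.5, -1.6)
[[ 0.929  0.369  0.   ]
 [ 0.369 -0.929  0.   ]
 [ 0.    -0.    -1.   ]]
```

View pics/c.png

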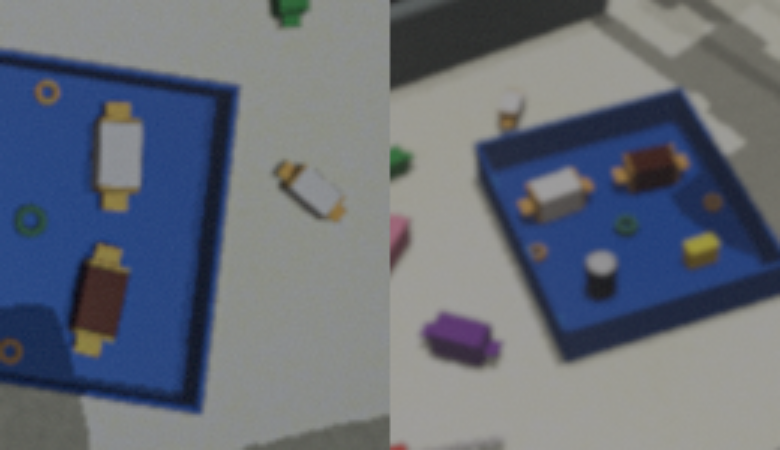

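The crop confirms it: the full-size white fuse with brass blades lies in the bin at about (531,-263). The white one outside is clearly smaller. I'm moving above the bin one.

```bash
python3 -m jog '[{"slide":[0,0,0],"yaw":7.2},{"slide":[0,0,0],"yaw":7.2},{"slide":[0,0,0],"yaw":7.2}]' 0.7; python3 -m jog '[{"slide":[0.031,-0.0294,0],"yaw":0},{"slide":[0.031,-0.0294,0],"yaw":0},{"slide":[0.031,-0.0294,0],"yaw":0},{"slide":[0.031,-0.0294,0],"yaw":0},{"slide":[0.031,-0.0294,0],"yaw":0},{"slide":[0.031,-0.0294,0],"yaw":0},{"slide":[0.031,-0.0294,0],"yaw":0},{"slide":[0.031,-0.0294,0],"yaw":0},{"slide":[0.031,-0.0294,0],"yaw":0},{"slide":[0.031,-0.0294,0],"yaw":0},{"slide":[0,0,0],"yaw":0},{"slide":[0,0,0],"yaw":0}]'
cat > look.py <<'E'
from h import *
import sys
s,T=gap();print(s['time'],s['eef_pos'].round(1) if hasattr(s['eef_pos'],'round') else s['eef_pos'],'yaw',np.degrees(np.arctan2(T[1,0],T[0,0])).round(2),s['finger_gap'])
f=grab_frame('wrist');c=-np.array(f['R']).T@f['t'];print('cam',c.round(1))
for d in masks_of(f,'fuse_center')[:4]:
    m=d['mask'];
    if m.any(): print(round(d['p'],2),np.round(d['rect']),box(f,m,39),box(f,m,22))
cv2.imwrite(sys.argv[1],f['color'][:,:,::-1])
E
python3 look.py pics/w1.png
```

```text
time: 1.2
eef_pos: [221.3, -557.6, 230.6]
tcp_rot: [-0.0, 1.0, -0.002, -0.0]
wrist_force: [0.1, -0.2, 0.1]
finger_gap: 0.766
grip_force: 0.0
time: 2.4
eef_pos: [531.4, -262.8, 230.5]
tcp_rot: [0.0, 1.0, 0.002, -0.0]
wrist_force: [-0.0, -0.8, -0.1]
finger_gap: 0.7
grip_force: 0.0
2.4 [ 531.4 -262.8  230.5] yaw 0.18 0.7004240027110297
cam [ 598.  -262.9  384.8]
0.97 [357. 171. 399. 208.] (array([ 515.2, -393.4]), 51.3, 21.0, 49.6) (array([ 511.2, -399.8]), 53.8, 22.0, 49.6)
0.95 [365.  16. 395.  76.] (array([ 654.1, -380.8]), 53.9, 29.1, 5.8) (array([ 656.8, -386.6]), 56.6, 30.5, 5.8)
0.92 [107.   0. 169.  44.] (array([ 675.9, -152. ]), 60.4, 38.2, -89.8) (array([ 679.8, -146.6]), 63.4, 40.1, -89.8)
0.65 [261.   1. 311.  34.] (array([ 681.2, -291.5]), 45.6, 28.5, -89.8) (array([ 685.3, -292.9]), 47.9, 29.9, -89.8)
```

View pics/w1.png

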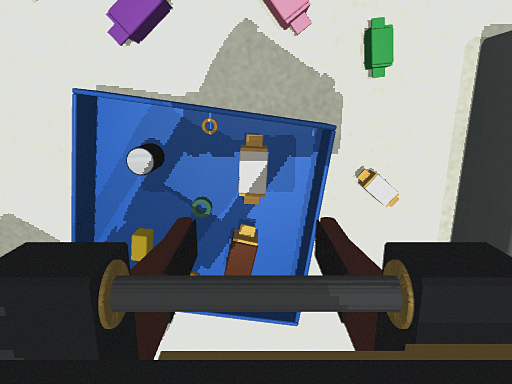

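The wrist view shows the white fuse at (253,170), nearly upright in the image, with blade tips at about (255,135) and (252,203). The old fuse is at (243,250). I'll measure the white fuse by its blades and body.

```bash
python3 - <<'E'
from h import *
f=grab_frame('wrist')
c=f['color'].astype(int);b=c[125:212,230:280]
fg=(b[...,0]>b[...,2]-15)&(b.sum(2)>150)
br=(b[...,0]>b[...,2]+50)
for n,m in [('all',fg),('brass',br)]:
    k,l,st,ce=cv2.connectedComponentsWithStats(m.astype(np.uint8))
    for i in range(1,k):
        if st[i,4]>40:
            M=np.zeros((384,512),bool);M[125:212,230:280]=l==i
            print(n,ce[i]+[230,125],st[i]+[230,125,0,0,0],plane(f,ce[i]+[230,125],22).round(1),box(f,M,22),box(f,M,39))
cv2.imwrite('pics/w2.png',cv2.resize(f['color'][115:300,185:345,::-1],None,fx=3,fy=3,interpolation=cv2.INTER_NEAREST))
E
```

```text
all [251.53441296 167.94505495] [ 237  133   30   71 1729] [[ 531.9 -259.8   22. ]] (array([ 531.1, -259.9]), 78.4, 31.1, -2.3) (array([ 534.1, -260.1]), 74.7, 29.6, -2.3)
brass [252.48135593 141.9220339 ] [240 133  26  18 295] [[ 560.5 -261.    22. ]] (array([ 561.1, -261.3]), 27.3, 17.7, 87.5) (array([ 562.8, -261.4]), 26.0, 16.8, 87.5)
brass [250.17021277 196.7393617 ] [238 192  26  11 188] [[ 499.  -258.2   22. ]] (array([ 498.7, -258.6]), 28.1, 11.7, 90.0) (array([ 503.3, -258.9]), 26.8, 11.1, 90.0)
```

View pics/w2.png

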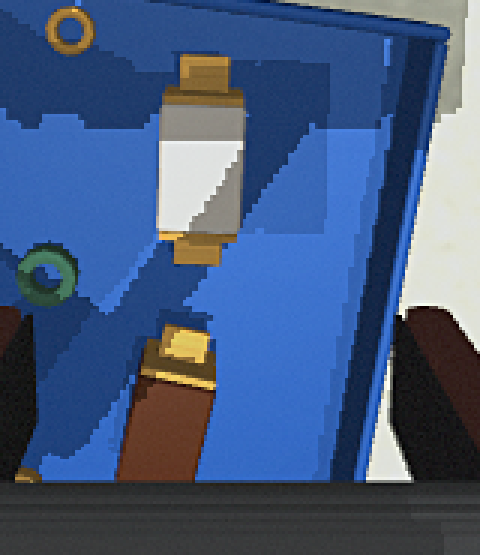

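```bash
python3 -m jog '[{"slide":[0,-0.0015,0.03],"yaw":2.5},{"slide":[0,0,0.04],"yaw":0},{"slide":[0,0,0.04],"yaw":0},{"slide":[0,0,0.04],"yaw":0},{"slide":[0,0,0],"yaw":0},{"slide":[0,0,0],"yaw":0}]' 0.7; python3 look.py pics/w3.png
```

```text
time: 3.15
eef_pos: [530.2, -262.7, 80.8]
tcp_rot: [-0.0, 1.0, -0.022, -0.001]
wrist_force: [0.3, -1.0, 0.3]
finger_gap: 0.7
grip_force: 0.0
3.15 [ 530.2 -262.7   80.8] yaw -2.54 0.6997135466020654
cam [ 596.9 -266.1  235. ]
0.83 [226. 150. 275. 265.] (array([ 536., -260.]), 72.0, 30.2, -3.3) (array([ 530.7, -259.4]), 78.3, 32.8, -3.3)
0.8 [428.   0. 489.  43.] (array([ 636.4, -376. ]), 31.6, 21.2, 87.4) (array([ 639.8, -385.5]), 34.4, 23.0, 87.4)
0.65 [ 4.  0. 56.  9.] (array([ 655.1, -147.6]), 28.7, 4.3, 87.4) (array([ 660.2, -137.3]), 31.2, 4.7, 87.4)
0.64 [420. 198. 494. 245.] (array([ 519.6, -386.9]), 49.1, 20.9, 50.1) (array([ 512.9, -397.4]), 53.4, 22.7, 50.1)
```

View pics/w3.png

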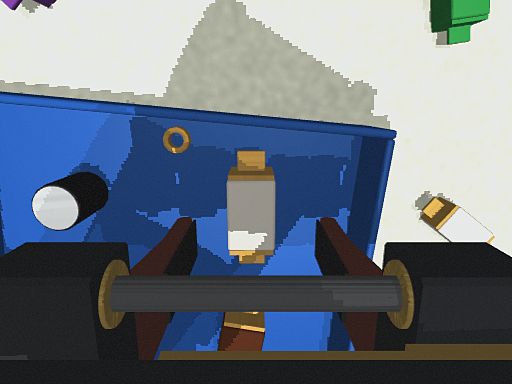

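The fuse sits at (251,208), midway between the fingers and aligned with them; the blades reach (251,152) and (250,262). Final descent and grip next.

```bash
python3 -m jog '[{"slide":[0.0005,-0.0025,0.024],"yaw":0.7},{"slide":[0,0,0.025],"yaw":0},{"slide":[0,0,0.015],"yaw":0},{"slide":[0,0,0],"yaw":0},{"slide":[0,0,0],"yaw":0}]'; python3 -m jog '[{"slide":[0,0,0],"yaw":0},{"slide":[0,0,0],"yaw":0},{"slide":[0,0,0],"yaw":0},{"slide":[0,0,0],"yaw":0},{"slide":[0,0,0],"yaw":0},{"slide":[0,0,0],"yaw":0},{"slide":[0,0,0],"yaw":0},{"slide":[0,0,0],"yaw":0}]' 0.1 25
```

```text
time: 3.75
eef_pos: [532.9, -260.3, 18.5]
tcp_rot: [0.001, 1.0, -0.028, 0.001]
wrist_force: [0.3, 0.6, 0.9]
finger_gap: 0.698
grip_force: 0.0
time: 4.55
eef_pos: [531.8, -259.5, 17.0]
tcp_rot: [0.0, 1.0, -0.028, 0.0]
wrist_force: [-1.1, 0.3, 5.1]
finger_gap: 0.338
grip_force: 25.0
```

```bash
python3 -m jog '[{"slide":[0,0,-0.02],"yaw":0},{"slide":[0,0,-0.035],"yaw":0},{"slide":[0,0,-0.045],"yaw":0},{"slide":[0,0,-0.045],"yaw":-3.2},{"slide":[0,0,0],"yaw":0},{"slide":[0,0,0],"yaw":0}]'; python3 -m jog '[{"slide":[-0.004,-0.041,0],"yaw":0},{"slide":[-0.004,-0.041,0],"yaw":0},{"slide":[-0.004,-0.041,0],"yaw":0},{"slide":[-0.004,-0.041,0],"yaw":0},{"slide":[-0.004,-0.041,0],"yaw":0},{"slide":[-0.004,-0.041,0],"yaw":0},{"slide":[-0.004,-0.041,0],"yaw":0},{"slide":[-0.004,-0.041,0],"yaw":0},{"slide":[-0.004,-0.041,0],"yaw":0},{"slide":[-0.004,-0.041,0],"yaw":0},{"slide":[-0.004,-0.041,0],"yaw":0},{"slide":[0,0,0],"yaw":0}]'; python3 -m jog '[{"slide":[0,0,0],"yaw":0},{"slide":[0,0,0],"yaw":0}]'; python3 look.py pics/w4.png
```

```text
time: 5.15
eef_pos: [532.1, -259.6, 162.3]
tcp_rot: [0.0, 1.0, 0.0, 0.001]
wrist_force: [-0.2, 0.6, -2.5]
finger_gap: 0.339
grip_force: 24.9
time: 6.35
eef_pos: [484.9, 195.3, 159.4]
tcp_rot: [-0.0, 1.0, 0.002, -0.002]
wrist_force: [-0.2, -0.9, -1.4]
finger_gap: 0.339
grip_force: 24.9
time: 6.55
eef_pos: [486.4, 190.4, 160.4]
tcp_rot: [0.001, 1.0, 0.0, -0.001]
wrist_force: [-0.3, -0.3, -1.1]
finger_gap: 0.34
grip_force: 24.9
6.55 [486.4 190.4 160.4] yaw 0.02 0.3397451312718057
cam [553.3 190.2 314.5]
0.96 [218. 171. 293. 327.] (array([427.7, 190.1]), 146.6, 61.5, 0.7) (array([419.9, 190.1]), 155.7, 65.3, 0.7)
```

View pics/w4.png

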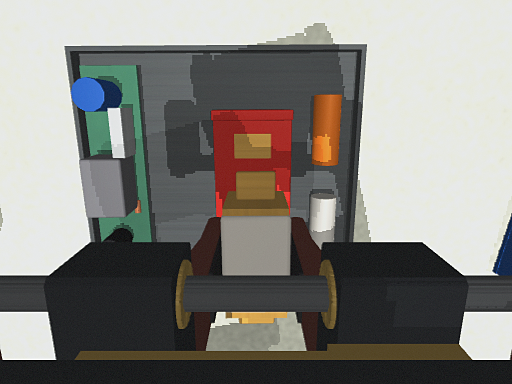

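The seat's far cheek shows its outer edge from (212,110) to (293,110), and the held fuse is straight above the seat with its front blade at (255,184).

```bash
python3 - <<'E'
from h import *
f=grab_frame('wrist');c=f['color'].astype(int)
m=(c[...,0]>120)&(c[...,1]<70)&(c[...,2]<70)
k,l,st,ce=cv2.connectedComponentsWithStats(m[:215].astype(np.uint8));i=1+st[1:,4].argmax();print(st[i])
x,y,w,h=st[i,:4]
L=l==i
for r in (y+3,y+6,y+14,y+40,y+80):
    u=np.nonzero(L[r])[0];print(r,u.min(),u.max(),plane(f,[[u.min(),r],[u.max()+1,r]],50 if r<y+10 else 40)[:,:2].round(1).tolist())
ul=np.nonzero(L[:,x+8])[0].min();ur=np.nonzero(L[:,x+w-8])[0].min()
print('far edge',ul,ur,plane(f,[[x+8,ul],[x+w-8,ur]],50).round(1).tolist())
print('col gradients',c[y:y+40,x+w//4].tolist()[4:18])
# blade front edge/fuse: TCP z160 -> blade z ~ 160+11-5=166
print('fuse blade tip',plane(f,[[255,171]],167).round(1))
E
```

```text
[ 211  111   82  104 4702]
114 211 292 [[548.5, 224.3], [548.4, 160.7]]
117 211 292 [[546.2, 224.4], [546.1, 160.7]]
125 213 290 [[539.6, 224.3], [539.5, 161.0]]
151 214 290 [[518.5, 224.1], [518.4, 160.5]]
191 215 289 [[484.4, 224.4], [484.3, 160.5]]
far edge 111 111 [[550.8, 218.0, 50.0], [550.7, 167.0, 50.0]]
col gradients [[134, 34, 31], [137, 37, 32], [135, 30, 30], [134, 37, 34], [134, 31, 27], [134, 32, 30], [107, 25, 26], [139, 37, 31], [136, 38, 34], [134, 29, 28], [138, 37, 34], [133, 32, 31], [133, 31, 25], [133, 31, 28]]
fuse blade tip [[525.7 190.1 167. ]]
```

```bash
python3 -m jog '[{"slide":[0.0013,-0.002,0.025],"yaw":0},{"slide":[0,0,0.035],"yaw":0},{"slide":[0,0,0.025],"yaw":0},{"slide":[0,0,0.015],"yaw":0},{"slide":[0,0,0.004],"yaw":0},{"slide":[0,0,0],"yaw":0},{"slide":[0,0,0],"yaw":0},{"slide":[0,0,0],"yaw":0}]'
```

```text
time: 7.5
eef_pos: [489.6, 193.6, 58.7]
tcp_rot: [-0.0, 1.0, 0.0, 0.001]
wrist_force: [0.0, -0.2, -1.9]
finger_gap: 0.341
grip_force: 24.9
```

```bash
python3 -m jog '[{"slide":[0,0,0.002],"yaw":0},{"slide":[0,0,0],"yaw":0},{"slide":[0,0,0],"yaw":0}]'; python3 - <<'E'
from h import *
f=grab_frame('scene');g=grab_frame('top')
cv2.imwrite('pics/s5.png',cv2.resize(np.hstack([f['color'][200:330,270:400],g['color'][170:300,60:190]])[:,:,::-1],None,fx=3,fy=3))
E
```

```text
time: 7.8
eef_pos: [488.7, 193.6, 55.9]
tcp_rot: [-0.0, 1.0, 0.0, 0.0]
wrist_force: [0.1, 0.1, -1.4]
finger_gap: 0.342
grip_force: 24.9
```

View pics/s5.png

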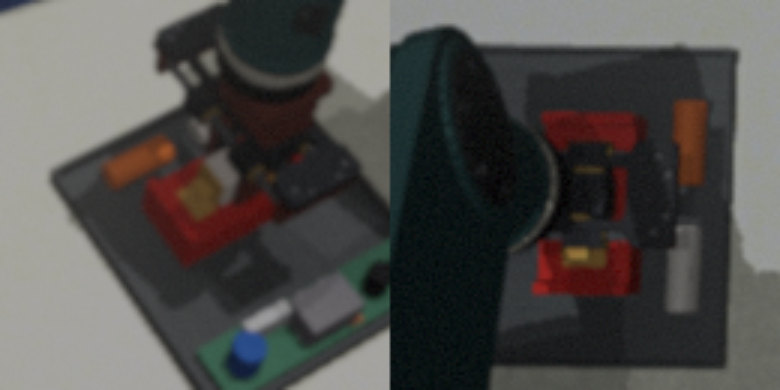

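The fuse is between the cheeks, just above the seat. I'll lower it gently until it touches.

```bash
python3 -m jog '[{"slide":[0,0,0.002],"yaw":0},{"slide":[0,0,0.001],"yaw":0},{"slide":[0,0,0],"yaw":0},{"slide":[0,0,0],"yaw":0}]'; python3 -m jog '[{"slide":[0,0,0.001],"yaw":0},{"slide":[0,0,0],"yaw":0},{"slide":[0,0,0],"yaw":0}]'
```

```text
time: 8.3
eef_pos: [488.5, 193.5, 52.6]
tcp_rot: [0.0, 1.0, 0.0, -0.0]
wrist_force: [0.1, -0.3, -1.7]
finger_gap: 0.339
grip_force: 24.9
time: 8.6
eef_pos: [488.7, 193.6, 52.0]
tcp_rot: [-0.0, 1.0, 0.0, 0.0]
wrist_force: [-1.2, 0.1, 4.1]
finger_gap: 0.342
grip_force: 25.0
```

It's in contact, with force rising from -1.7 to +4 N. Now I'll release and retreat straight up.

```bash
python3 -m jog '[{"slide":[0,0,0],"yaw":0},{"slide":[0,0,0],"yaw":0},{"slide":[0,0,0],"yaw":0},{"slide":[0,0,0],"yaw":0},{"slide":[0,0,0],"yaw":0}]' 0.65; python3 -m jog '[{"slide":[0,0,-0.01],"yaw":0},{"slide":[0,0,-0.02],"yaw":0},{"slide":[0,0,-0.03],"yaw":0},{"slide":[0,0,-0.04],"yaw":0},{"slide":[0,0,-0.04],"yaw":0},{"slide":[-0.03,0,-0.02],"yaw":0},{"slide":[-0.03,0,0],"yaw":0},{"slide":[0,0,0],"yaw":0},{"slide":[0,0,0],"yaw":0}]'; python3 look.py pics/w6.png
```

```text
time: 9.1
eef_pos: [488.6, 193.6, 51.6]
tcp_rot: [-0.0, 1.0, 0.0, -0.0]
wrist_force: [-0.3, 0.1, 0.3]
finger_gap: 0.648
grip_force: 0.0
time: 10.0
eef_pos: [428.5, 193.6, 212.5]
tcp_rot: [-0.0, 1.0, 0.001, 0.001]
wrist_force: [0.1, 0.2, -0.8]
finger_gap: 0.649
grip_force: 0.0
10.0 [428.5 193.6 212.5] yaw 0.08 0.6490593759173046
cam [494.8 193.2 366.8]
0.78 [238.  69. 274. 162.] (array([487.9, 193.3]), 82.4, 33.2, 0.8) (array([487.5, 193.3]), 86.7, 35.0, 0.8)
```

View pics/w6.png

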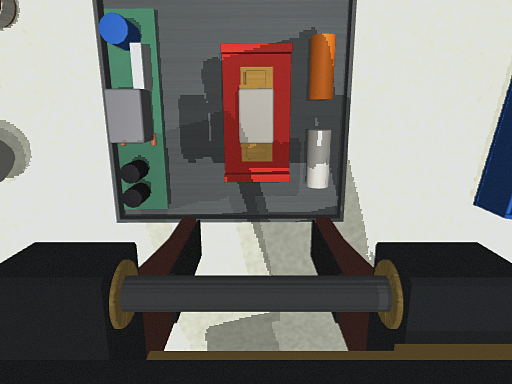

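The white fuse lies upright and centred on the red seat at (256,115), between the cheeks at rows 47 and 178. The gripper is clear.

```bash
python3 -c "from cell import *; print(job_done())"
```

```text
the job is handed in; nothing more can be done
None
```

The white fuse is on the red seat, upright, lengthwise and centred between the cheeks; I lowered it to contact before letting go, never touched the old fuse in the bin, and handed the job in at about 10 s.

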